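Close the finished salad tubs

TASK

Three salad tubs stand on the counter with their hinged lids open. With the fingertips, push shut the lids of the two tubs that already have green chives on top, fully down onto the rim, and leave the tub without chives open as it is. Do not pinch the lids or lift anything, and leave the tubs, the chive cup, the bottle and the pepper jar standing where they are.

Things in the scene. Friction and masses are not known exactly. Their poses are not given: they have to be found in the camera images.
- tub_a: Salad tub WITH a heap of green chives on the orange salad: finished. Clear plastic square deli tub, 120 x 120 mm, rim 58 mm high, loose, 0.27 to 0.53 kg; origin at the centre of its underside, x from its front edge to its hinge edge (away from the robot, turned up to 43 degrees), z up. Its clear lid is hinged along the rim edge at own x = +60 mm, 58 mm above its underside.
- tub_b: Second salad tub WITH a heap of green chives: finished. Clear plastic square deli tub, 120 x 120 mm, rim 58 mm high, loose, 0.27 to 0.53 kg; origin at the centre of its underside, x from its front edge to its hinge edge (away from the robot, turned up to 43 degrees), z up. Its clear lid is hinged along the rim edge at own x = +60 mm, 58 mm above its underside.
- tub_c: Salad tub WITHOUT chives, plain orange salad: not finished, its lid must stay open. Clear plastic square deli tub, 120 x 120 mm, rim 58 mm high, loose, 0.27 to 0.53 kg; origin at the centre of its underside, x from its front edge to its hinge edge (away from the robot, turned up to 43 degrees), z up. Its clear lid is hinged along the rim edge at own x = +60 mm, 58 mm above its underside.
- lid_a (a joint): Angle of the lid of tub_a: 0 = shut flat on the rim, about 1.57 = standing straight up, 1.95 = fully back; starts open between 0.65 and 1.75. The stiff hinge (about 0.05 N m) keeps it wherever it is left; it has no latch and no spring.
- lid_b (a joint): Angle of the lid of tub_b: 0 = shut flat on the rim, about 1.57 = standing straight up, 1.95 = fully back; starts open between 0.65 and 1.75. The stiff hinge (about 0.05 N m) keeps it wherever it is left; it has no latch and no spring.
- lid_c (a joint): Angle of the lid of tub_c: 0 = shut flat on the rim, about 1.57 = standing straight up, 1.95 = fully back; starts open between 0.65 and 1.75. The stiff hinge (about 0.05 N m) keeps it wherever it is left; it has no latch and no spring.
- lid_a_tab (a point): Middle of the small opening tab on the free edge of the lid of tub_a, 127 mm from the hinge line. The lid is a flat clear plate 120 x 120 mm, 5 mm thick in all (underside on the rim when shut, its top then 63 mm above the tub's underside); the tab (26 mm wide) sticks out 14 mm past its edge, seen pointing to the front of the tub when shut.
- lid_b_tab (a point): Middle of the small opening tab on the free edge of the lid of tub_b, 127 mm from the hinge line. The lid is a flat clear plate 120 x 120 mm, 5 mm thick in all (underside on the rim when shut, its top then 63 mm above the tub's underside); the tab (26 mm wide) sticks out 14 mm past its edge, seen pointing to the front of the tub when shut.
- lid_c_tab (a point): Middle of the small opening tab on the free edge of the lid of tub_c, 127 mm from the hinge line. The lid is a flat clear plate 120 x 120 mm, 5 mm thick in all (underside on the rim when shut, its top then 63 mm above the tub's underside); the tab (26 mm wide) sticks out 14 mm past its edge, seen pointing to the front of the tub when shut.
- lid_a_inside: Inner face of the lid of tub_a (112 x 112 mm plate, 2 mm, the underside that faces the salad); moves with the lid, origin on the hinge line. It is not to be pressed by a finger: the lid is pushed from its outer face, not pinched.
- lid_b_inside: Inner face of the lid of tub_b (112 x 112 mm plate, 2 mm, the underside that faces the salad); moves with the lid, origin on the hinge line. It is not to be pressed by a finger: the lid is pushed from its outer face, not pinched.
- mat: Blue plastic mat lying fixed on the counter, 250 x 730 mm, 4 mm thick, on which the three tubs stand side by side (their undersides at height 4 mm); origin at the centre of its underside.
- chive_cup: White cup of chopped chives, 72 mm across, 60 mm high, loose; origin at the centre of its underside, z up. Bystander.
- dressing: Orange dressing bottle with red cap, 54 mm across, 150 mm high, loose; origin at the centre of its underside, z up. Bystander.
- pepper: Black pepper jar with steel cap, 48 mm across, 75 mm high, loose; origin at the centre of its underside, z up. Bystander.

How it is judged:
By the outcome, as a careful person would: the job done as asked, in the order asked, and still so for the second after the job is handed in, with the robot touching nothing.
It also fails if it takes over 56 s, if anything falls off the work surface, if the arm or the gripper's body presses on something with over 40 N, if the wrist force passes 120 N, or if a joint passes its speed limit or range.

ROBOT

A 6-joint arm with a two-finger parallel gripper is mounted at the origin on the work surface. World frame = base frame: x ahead of the robot, y to its left, z up, the work surface at z = 0. Lengths are in m, angles in rad, forces in N, time in s.
With the tool pointing down it reaches from about 0.35 to 0.775 m from the base axis. Payload 7.3 kg.
Tool frame: the origin (TCP) lies between the finger pads; the fingertips stand 14 mm ahead of it and the grasp point (between the pads) lies 5 mm behind it; z points along the fingers, y is the line along which they close (so a half turn about z gives the same grasp; the last joint's range is limited). The gripper opens to 92 mm and grips with 3 to 60 N. Pads are 19 mm wide; open, the fingers measure 130 mm over their backs; the gripper's body (75 mm by 190 mm) begins 47 mm behind the grasp point.
Start: joints at [1.195, 0.342, 1.524, -0, 1.275, -0.146], TCP at [0.12, 0.511, 0.241] pointing down, gripper open.
Joint ranges: [-2.53, 2.53], [-0.77, 2.02], [0.04, 2.7], [-1, 4.14], [0.28, 2.66], [-3.11, 3.11]. Speed limits (rad/s): [2.57, 2.57, 3.14, 3.14, 3.14, 3.14].

INTERFACE

Orientations are given as [roll, pitch, yaw] about the fixed x, y, z axes, in that order (R = Rz(yaw) Ry(pitch) Rx(roll)).
In Python, from cell import robot, eyes gives the robot as it stands. The module is installed in compiled form; this text tells all that it offers.
- The arm moves only by the shell command python3 -m handwheel 'ROWS' [FORCE]. ROWS is JSON, one flat list of numbers, 5 for each row, row after row: the shift along the world's x, y, z in mm, then the turn about the world's z in rad, then the opening, from 0 (shut) to 1 (fully open). In form: [x, y, z, spin, jaw, x, y, z, spin, jaw, ...]. A call has 1 to 8 rows; each row shifts and turns the commanded pose from where the row before left it; what a row does not reach is not made up. A row lasts 1/10 s, in which the tool goes at most 50 mm and 8.59 degrees, less where a joint would pass 70% of its speed; a pose out of reach is approached as far as the arm can. A call with a gripper value outside its range is refused whole. The fingers move at their own pace and stop on an object; FORCE is the grip in N (left out, the last holds). Time passes only in rows, so rows that do not move let the fingers close. It gives the time, the measured TCP pose, the force, the opening and the grip force at its end, in the units of the state.
- robot.observe(): the state, without advancing time (a new reading comes with each control period).
- eyes.read_camera(name): name is "side" or "top" or "wrist"; returns (picture, depth): 400x640x3 uint8, blue, green, red; 400x640 float32, m along the optical axis (not along the pixel's ray), 0 where there is no reading.
- eyes.calibration(name): a dict with "fx", "fy", "cx", "cy" (pixels), "world_to_cam" (4x4, takes a point from world to camera coordinates). Camera axes: x right, y down, z forward; pixel columns grow to the right and rows downward; lengths in m; the calibration is good to about 2 mm. A picture is of the moment at which its call begins: read the wrist's pose just before it. calibration takes no time and is no camera call; for the wrist camera it gives the pose at the moment of the call.
- robot.hand_in(): hands the job in; it is judged then, once.
The state is a dict: "time": time; "qpos": joint angles; "qvel": joint speeds; "joint_efforts": joint torques, N m; "tool_pos": TCP position; "tool_rot": TCP orientation; "contact_force": force on the tool from outside, world axes, zero at the start; "torque": the same for the moment, N m; "opening": finger opening in m; "grip_force": force on a finger pad.
Only numpy, scipy, OpenCV 4.12 (cv2) and the standard library are available. Lean on these libraries where they do the work, as an engineer would, in place of code of your own. Each camera call takes 0.05 s, during which the arm holds its last target. There are 200 camera calls.

## Working session

There is one attempt and no reset: what is moved stays moved. The work goes in short steps, Python scripts to look and compute and a shell command to move; the robot and the scene stay as the last step left them, time stands still between calls to the robot, and variables do not carry over. Pictures are saved under pics/ and viewed, at most 10 in all, crops included, and the job is handed in when it is done.

```bash
mkdir -p pics; python3 - <<'E'
from cell import robot, eyes
import cv2, numpy as np
s=robot.observe(); print(s['time'],s['tool_pos'],s['tool_rot'],s['opening'])
for n in ['top','side']:
    p,d=eyes.read_camera(n); cv2.imwrite(f'pics/{n}0.png',p); np.savez(f'{n}0.npz',p=p,d=d)
    c=eyes.calibration(n); print(n,c['fx'],c['cx'],c['cy'],np.round(np.linalg.inv(c['world_to_cam']),3).tolist())
E
```

```text
0.0 [0.11941743 0.51082858 0.24006318] [-3.14006880e+00 -2.29915915e-04  2.91181664e+00] 0.09198271074384382
top 426.62863180297836 324.47024445956214 204.8352014901963 [[0.02, -0.994, 0.111, 0.451], [-1.0, -0.021, -0.003, 0.1], [0.005, -0.111, -0.994, 1.034], [0.0, 0.0, 0.0, 1.0]]
side 445.4697558847922 318.57715597008513 195.3823511635443 [[0.788, -0.476, 0.39, 0.045], [-0.615, -0.625, 0.481, -0.56], [0.015, -0.619, -0.785, 1.082], [0.0, 0.0, 0.0, 1.0]]
```

View pics/top0.png

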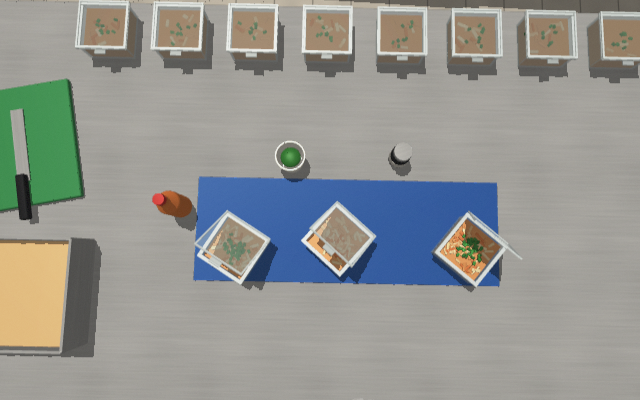

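View pics/side0.png

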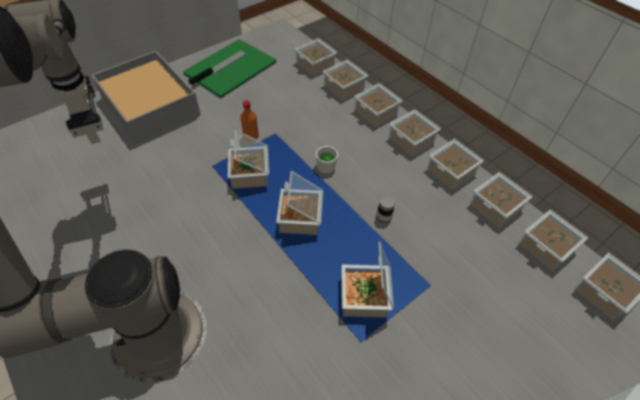

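The top view shows three tubs on the mat, near pixels (235,247), (340,240) and (470,250). The left and right tubs show green. The middle one looks plain, so I'll check it with enlarged crops.

```bash
python3 - <<'E'
import cv2, numpy as np
p=np.load('top0.npz')['p']; q=np.load('side0.npz')['p']
cr=[p[200:295,190:285],p[195:290,292:387],p[205:300,430:525],q[120:200,215:295],q[165:245,265:345],q[235:325,325:415]]
cr=[cv2.resize(c,(260,260),interpolation=cv2.INTER_CUBIC) for c in cr]
cv2.imwrite('pics/crops.png',np.vstack([np.hstack(cr[:3]),np.hstack(cr[3:])]))
E
```

```text
(no output)
```

View pics/crops.png

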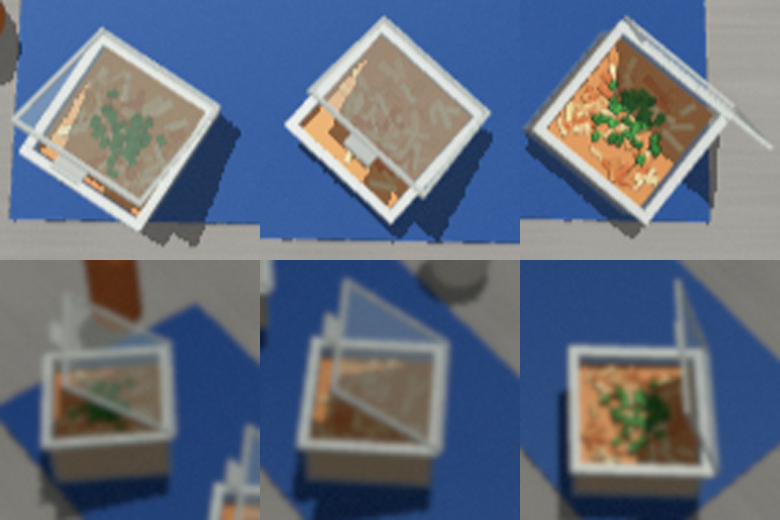

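Chives are in the left tub (y ≈ +0.3, lid half open) and the right tub (y ≈ −0.25, lid nearly upright). The middle tub is plain and has to stay open. Next I'll measure poses: rim corners on z = 62 mm, and lid tabs on each tub's mid-plane.

```bash
cat > h.py <<'E'
import numpy as np, cv2
from cell import robot, eyes
def ray(n,u,v):
    c=eyes.calibration(n); T=np.linalg.inv(c['world_to_cam'])
    d=T[:3,:3]@[(u-c['cx'])/c['fx'],(v-c['cy'])/c['fy'],1]; return T[:3,3],d
def onz(n,u,v,z):
    o,d=ray(n,u,v); return o+d*(z-o[2])/d[2]
def onplane(n,u,v,p,nn):
    o,d=ray(n,u,v); return o+d*((p-o)@nn)/(d@nn)
E
python3 - <<'E'
from h import *
S=95/260.
# crop coords: hinge-left, hinge-right, front-right, front-left rim corners ; tab point
t={'L':((190,200),[(100,30),(219,105),(139,229),(20,151)]),
   'M':((292,195),[(382-260,17),(489-260,113),(392-260,222),(286-260,126)]),
   'R':((430,205),[(627-520,18),(729-520,116),(643-520,224),(527-520,130)])}
for k,(o,cs) in t.items():
    P=np.array([onz('top',o[0]+u*S,o[1]+v*S,.062) for u,v in cs])
    c=P.mean(0); a=P[[0,1]].mean(0)-P[[2,3]].mean(0); b=P[[0,3]].mean(0)-P[[1,2]].mean(0)
    print(k,'centre',c.round(4),'len',np.linalg.norm(a).round(3),np.linalg.norm(b).round(3),'yaw',np.arctan2(a[1],a[0]).round(3),np.arctan2(-b[0],b[1]).round(3))
    print(P.round(3).tolist())
# bystanders and depth heights
z=np.load('top0.npz'); d=z['d']; p=z['p']
c=eyes.calibration('top'); T=np.linalg.inv(c['world_to_cam'])
v,u=np.mgrid[:400,:640]; X=np.stack([(u-c['cx'])/c['fx']*d,(v-c['cy'])/c['fy']*d,d],-1)@T[:3,:3].T+T[:3,3]
np.save('topX.npy',X)
for n,(u0,v0) in dict(cup=(290,148),cap=(159,200),pepper=(402,150)).items(): print(n,X[v0,u0].round(3))
for n,(u0,v0,u1,v1) in dict(L=(195,210,275,290),M=(300,200,380,280),R=(430,205,525,290)).items():
    Y=X[v0:v1,u0:u1].reshape(-1,3); print(n,'heights',np.histogram(Y[:,2],np.arange(0,.22,.02))[0])
E
```

```text
L centre [0.4589 0.3008 0.062 ] len 0.119 0.118 yaw -0.544 -0.543
[[0.54, 0.321, 0.062], [0.48, 0.219, 0.062], [0.377, 0.281, 0.062], [0.439, 0.382, 0.062]]
M centre [0.4826 0.0637 0.062 ] len 0.121 0.119 yaw -0.708 -0.714
[[0.568, 0.07, 0.062], [0.489, -0.021, 0.062], [0.398, 0.058, 0.062], [0.475, 0.148, 0.062]]
R centre [ 0.464  -0.2369  0.062 ] len 0.121 0.118 yaw -0.707 -0.716
[[0.55, -0.235, 0.062], [0.47, -0.318, 0.062], [0.38, -0.245, 0.062], [0.455, -0.15, 0.062]]
cup [0.451 0.1   1.034]
cap [0.552 0.443 0.148]
pepper [ 0.688 -0.078  0.075]
L heights [2827   11  172  698  657  687  736  192    0    0]
M heights [3354    0  467  582  510  552  599  265    0    0]
R heights [3827  120 2134  572   27   33   35   37  152   28]
```

Sizes match (119–121 mm), and the depth does see the clear lids. Next, lid angles and extents in each tub's own frame.

```bash
python3 - <<'E'
from h import *
X=np.load('topX.npy')
t=dict(L=(.459,.301,-.544,(195,205,275,290)),M=(.4826,.0637,-.71,(300,200,380,280)),R=(.464,-.237,-.711,(430,205,530,290)))
for k,(cx,cy,a,(u0,v0,u1,v1)) in t.items():
    Y=X[v0:v1,u0:u1].reshape(-1,3); Y=Y[(Y[:,2]>.08)&(Y[:,2]<.25)]
    e=np.array([np.cos(a),np.sin(a)]); f=np.array([-e[1],e[0]])
    w=Y[:,:2]-[cx,cy]; x=w@e; y=w@f; h=Y[:,2]-.064
    m,b=np.polyfit(h,x,1) # x = m h + b
    r=np.hypot(x-.06,h); print(k,'angle',np.arctan2(1,-m).round(3),'x at h=0',b.round(4),'r max',np.percentile(r,[90,99,100]).round(3),'y',np.percentile(y,[1,99]).round(3),'zmax',Y[:,2].max().round(3),'resid',(x-m*h-b).std().round(4),len(x))
    i=r>.121; print('  tab y',y[i].mean().round(3),'xyz',Y[i].mean(0).round(3))
    print('  e',e.round(3))
E
```

```text
L angle 0.686 x at h=0 0.0647 r max [0.115 0.132 0.134] y [-0.058  0.06 ] zmax 0.152 resid 0.0022 2272
  tab y 0.001 xyz [0.427 0.321 0.148]
  e [ 0.856 -0.518]
M angle 0.718 x at h=0 0.0648 r max [0.116 0.131 0.135] y [-0.057  0.061] zmax 0.156 resid 0.0018 1926
  tab y -0.002 xyz [0.456 0.085 0.15 ]
  e [ 0.758 -0.652]
R angle 1.213 x at h=0 0.0671 r max [0.121 0.133 0.134] y [-0.057  0.062] zmax 0.192 resid 0.0019 312
  tab y 0.005 xyz [ 0.483 -0.247  0.188]
  e [ 0.758 -0.653]
```

Lid angles are L 0.686, M 0.718 and R 1.213 rad, and tab radius and lid width agree with the given sizes. I'll do the left tub first, with the fingers shut and the closing axis along its hinge (spin −0.31 rad). First move is over the lid.

```bash
python3 -m handwheel '[0,0,0,-0.04,0, 20,-12,0,-0.04,0, 40,-25,0,-0.04,0, 40,-25,0,-0.04,0, 40,-25,0,-0.04,0, 40,-25,0,-0.04,0, 40,-25,0,-0.04,0, 40,-25,0,-0.04,0]' 10; python3 -m handwheel '[40,-25,0,0,0, 31,-18,0,0,0, 0,0,0,0,0, 0,0,0,0,0]'
```

```text
time: 0.9
tool_pos: [0.3808, 0.3478, 0.2405]
tool_rot: [-3.141, -0.0, 2.59]
contact_force: [-0.1, 1.7, -0.1]
opening: 0.032
grip_force: 0.0
time: 1.3
tool_pos: [0.4506, 0.3057, 0.2401]
tool_rot: [-3.141, -0.001, 2.59]
contact_force: [-0.6, -0.6, 0.4]
opening: 0.0021
grip_force: 0.0
```

```bash
python3 -m handwheel '[0,0,-25,0,0, 0,0,-30,0,0, 0,0,-25,0,0, 0,0,-10,0,0, -3,2,-6,0,0, -3,2,-7,0,0, -3,2,-7,0,0, 0,0,0,0,0]'; python3 -m handwheel '[-3,2,-7,0,0, -2,1,-7,0,0, -2,1,-7,0,0, -2,1,-7,0,0, -1,1,-7,0,0, -1,0,-6,0,0, 0,0,-5,0,0, 0,0,0,0,0]'
```

```text
time: 2.1
tool_pos: [0.4408, 0.3126, 0.1305]
tool_rot: [-3.141, -0.0, 2.593]
contact_force: [-0.2, -0.4, 0.6]
opening: 0.0004
grip_force: 0.0
time: 2.9
tool_pos: [0.4302, 0.318, 0.0839]
tool_rot: [-3.14, -0.001, 2.592]
contact_force: [0.2, -0.5, 0.8]
opening: 0.0003
grip_force: 0.0
```

Fingertips are now at z ≈ 70 mm, and the shut lid's top is at 67 mm. Press down gently.

```bash
python3 -m handwheel '[0,0,-1,0,0, 0,0,-1,0,0, 0,0,-1,0,0, 0,0,0,0,0]'; python3 -m handwheel '[0,0,-1,0,0, 0,0,0,0,0]';python3 -m handwheel '[0,0,-1,0,0, 0,0,0,0,0]'
```

```text
time: 3.3
tool_pos: [0.4306, 0.3182, 0.0818]
tool_rot: [3.141, 0.0, 2.592]
contact_force: [-0.6, -0.3, 0.5]
opening: 0.0003
grip_force: 0.0
time: 3.5
tool_pos: [0.4307, 0.3183, 0.0811]
tool_rot: [3.141, 0.0, 2.592]
contact_force: [-1.4, -0.4, 3.0]
opening: 0.0006
grip_force: 1.7
time: 3.7
tool_pos: [0.4307, 0.3184, 0.0809]
tool_rot: [3.141, 0.001, 2.592]
contact_force: [-2.7, -0.8, 10.4]
opening: 0.0002
grip_force: 5.1
```

The left lid is seated (tip at 67 mm, 10 N). Now lift, and cross high above the middle tub to behind the right lid.

```bash
python3 -m handwheel '[0,0,10,0,0, 0,0,30,0,0, 0,0,40,0,0, 0,0,40,0,0, 0,0,40,0,0, 0,0,20,0,0, 5,-30,0,-0.02,0, 5,-40,0,-0.02,0]'; python3 -m handwheel '[5,-40,0,-0.02,0, 5,-40,0,-0.02,0, 5,-40,0,-0.02,0, 5,-40,0,-0.02,0, 5,-40,0,-0.02,0, 5,-40,0,-0.02,0, 5,-40,0,0,0, 5,-40,0,0,0]';  python3 -m handwheel '[5,-40,0,0,0, 5,-40,0,0,0, 5,-40,0,0,0, 5,-40,0,0,0, 5,-30,0,0,0, 0,-11,0,0,0, 0,0,0,0,0]'
```

```text
time: 4.5
tool_pos: [0.4407, 0.2486, 0.2608]
tool_rot: [3.139, 0.001, 2.554]
contact_force: [-1.0, 0.2, 0.3]
opening: 0.0005
grip_force: 0.0
time: 5.3
tool_pos: [0.4805, -0.0734, 0.2602]
tool_rot: [3.141, 0.001, 2.432]
contact_force: [1.0, 0.9, -0.0]
opening: 0.0006
grip_force: 0.0
time: 6.0
tool_pos: [0.5052, -0.2737, 0.2594]
tool_rot: [3.142, -0.001, 2.43]
contact_force: [-0.2, 0.6, -0.2]
opening: 0.0002
grip_force: 0.0
```

```bash
python3 - <<'E'
from h import *
p,d=eyes.read_camera('side'); cv2.imwrite('pics/side1.png',p)
E
```

```text
(no output)
```

View pics/side1.png

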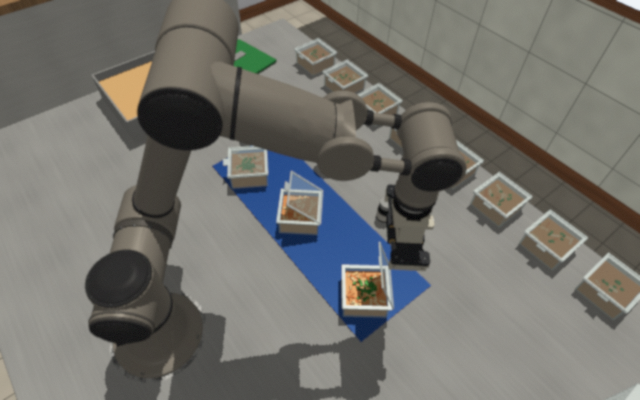

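The side view shows the left lid shut at (248,165), the middle lid still open at (303,195), and the hand behind the right lid at (385,265). Next: descend and push the right lid along its arc.

```bash
python3 -m handwheel '[0,0,-25,0,0, 0,0,-35,0,0, 0,0,-23,0,0, -6,5,0,0,0, -6,5,0,0,0, -6,5,-3,0,0, -5,4,-3,0,0, 0,0,0,0,0]'; python3 -m handwheel '[-5,4,-3,0,0, -5,4,-4,0,0, -4,4,-4,0,0, -4,4,-5,0,0, -4,3,-5,0,0, -4,3,-6,0,0, -3,3,-6,0,0, 0,0,0,0,0]'
```

```text
time: 6.85
tool_pos: [0.482, -0.253, 0.1714]
tool_rot: [3.141, 0.0, 2.432]
contact_force: [0.2, 0.1, 0.2]
opening: 0.0009
grip_force: 0.0
time: 7.65
tool_pos: [0.4527, -0.2281, 0.1367]
tool_rot: [-3.141, -0.002, 2.432]
contact_force: [0.2, 0.6, 0.0]
opening: 0.0003
grip_force: 0.0
```

```bash
python3 -m handwheel '[-3,3,-7,0,0, -3,2,-7,0,0, -2,2,-7,0,0, -2,2,-7,0,0, -2,1,-7,0,0, -1,1,-7,0,0, -1,1,-6,0,0, 0,0,-5,0,0]'; python3 -m handwheel '[0,0,0,0,0, 0,0,-2,0,0, 0,0,0,0,0]'; python3 -m handwheel '[0,0,-1,0,0, 0,0,0,0,0]'
```

```text
time: 8.45
tool_pos: [0.4394, -0.2166, 0.0841]
tool_rot: [3.142, -0.001, 2.432]
contact_force: [0.8, 0.3, 0.0]
opening: 0.0003
grip_force: 0.2
time: 8.75
tool_pos: [0.4397, -0.2169, 0.0827]
tool_rot: [3.141, 0.0, 2.432]
contact_force: [0.0, 0.2, -0.1]
opening: 0.0002
grip_force: 0.0
time: 8.95
tool_pos: [0.4397, -0.2169, 0.0818]
tool_rot: [3.141, 0.0, 2.432]
contact_force: [0.6, -0.0, -0.3]
opening: 0.0007
grip_force: 0.0
```

```bash
python3 -m handwheel '[0,0,-1,0,0, 0,0,0,0,0]'; python3 -m handwheel '[0,0,-1,0,0, 0,0,0,0,0]'
```

```text
time: 9.15
tool_pos: [0.4397, -0.2169, 0.0811]
tool_rot: [3.141, 0.001, 2.432]
contact_force: [-0.8, 0.3, 4.3]
opening: 0.0005
grip_force: 1.9
time: 9.35
tool_pos: [0.4397, -0.2169, 0.0808]
tool_rot: [3.141, 0.001, 2.432]
contact_force: [-2.2, 1.6, 11.6]
opening: 0.0005
grip_force: 5.8
```

Seated the same way (tip at 67 mm, 12 N). Lift clear, then check all three tubs from the top.

```bash
python3 -m handwheel '[0,0,10,0,0, 0,0,30,0,0, 0,0,40,0,0, 0,0,40,0,0, 0,0,40,0,0, 0,0,20,0,0, -10,-40,0,0,0, -10,-40,0,0,0]'; python3 -m handwheel '[-10,-40,0,0,0, -10,-40,0,0,0, -10,-40,0,0,0, -10,-40,0,0,0, 0,-30,0,0,0, 0,0,0,0,0]'
python3 - <<'E'
from h import *
p,d=eyes.read_camera('top'); cv2.imwrite('pics/top1.png',p)
c=eyes.calibration('top'); T=np.linalg.inv(c['world_to_cam'])
v,u=np.mgrid[:400,:640]; X=np.stack([(u-c['cx'])/c['fx']*d,(v-c['cy'])/c['fy']*d,d],-1)@T[:3,:3].T+T[:3,3]
t=dict(L=(.459,.301,-.544),M=(.4826,.0637,-.71),R=(.464,-.237,-.711))
for k,(cx,cy,a) in t.items():
    e=np.array([np.cos(a),np.sin(a)]); f=np.array([-e[1],e[0]])
    w=X[...,:2]-[cx,cy]; x=w@e; y=w@f; h=X[...,2]
    m=(abs(x)<.1)&(abs(y)<.1)&(h>.05)&(h<.2)&(d>0)
    r=cv2.minAreaRect(np.c_[x[m],y[m]].astype(np.float32)*1000)
    mm=m&(abs(x)<.05)&(abs(y)<.05)
    s,b=np.polyfit(x[mm],h[mm],1)
    print(k,'rect',np.round(r[0],1),np.round(r[1],1),round(r[2],1),'slope',s.round(3),'h0',b.round(4))
E
```

```text
time: 10.15
tool_pos: [0.4199, -0.2971, 0.2613]
tool_rot: [3.142, 0.003, 2.435]
contact_force: [0.4, -0.1, 0.0]
opening: 0.0006
grip_force: 0.0
time: 10.75
tool_pos: [0.3783, -0.4901, 0.2589]
tool_rot: [-3.141, -0.0, 2.428]
contact_force: [0.1, 1.1, -0.1]
opening: 0.0007
grip_force: 0.0
L rect [-7.8  0.7] [120.6 134.1] 89.3 slope 0.001 h0 0.067
M rect [0.9 1.9] [119.7 123.4] 89.3 slope -0.72 h0 0.1176
R rect [-5.   0.7] [134.4 121.5] 1.7 slope 0.002 h0 0.0672
```

View pics/top1.png

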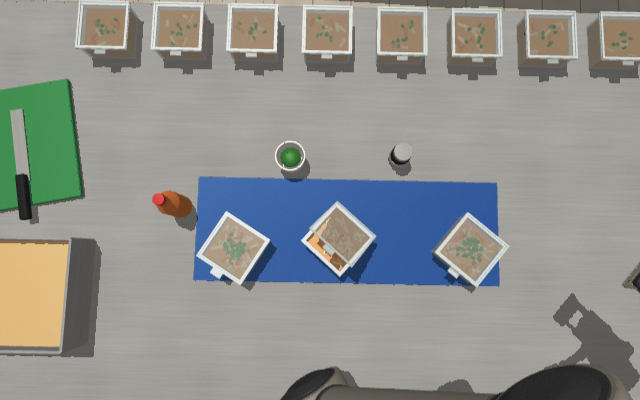

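The top view shows the left (235,247) and right (470,250) lids shut, flat at 67 mm. The middle tub (340,240) is still open, and the cup, bottle and pepper jar haven't moved. Handing in.

```bash
python3 -c "
from cell import robot
print(robot.hand_in())"
```

```text
the job is handed in; nothing more can be done
None
```

I pushed both chive tubs' lids fully shut (flat at 67 mm in the last picture) and handed the job in at about 11 s; the plain tub is still open, and the tubs, cup, bottle and pepper jar show no visible movement.

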